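Check the skillet with the infrared thermometer and put it away

TASK

Pick up the infrared thermometer and, holding it clear of the skillet, point its canted lens at the middle of the skillet's floor from about 10 to 15 cm away, keeping it still for two seconds. Then lower it (do not drop it) feet down into its open hard case, let go, and push the case's hinged cover over and down until it clicks fully shut. Leave the skillet, saucepan, mug and salt shaker where they stand.

Things in the scene. Friction and masses are not known exactly. Their poses are not given: they have to be found in the camera images.
- thermometer: White infrared thermometer, 135 mm long, 34 wide, 36 high, 0.16 kg, feet down. Origin: on its underside; x runs along the level handle to the lens end, z up. The handle is a straight flat-sided bar 34 mm wide (y), from x = -75 to +37 mm, z = 2 to 36 mm: grip it from above near x = -10 mm. At the +x end a short grey barrel with the lens is canted 45 degrees down and forward
- lens (a point): Centre of the thermometer's lens, 56.5 mm ahead (+x) of and 13 mm above the thermometer's origin. Its x axis is the line of sight: 45 degrees forward and down when the thermometer is level; y is the thermometer's y
- skillet: Dark metal frying pan standing loose on the cooktop, 210 mm across the rim, 40 mm high, wall 5 mm, with a flat handle reaching 236 mm from the centre along its -x. Origin: centre of the underside
- pan_middle (a point): The aiming target: centre of the skillet's inner floor (radius about 80 mm), 6 mm above its underside
- case: Grey hard case fixed on the worktop right of the range: open tray 150 mm (x) by 200 mm (y), 32 mm high, walls and floor 4 mm. Origin: centre of the underside, z up. Cover hinged along its +x side (hinge line at x = +75, z = 32 mm), clasp in the middle of the -x side. The thermometer fits with its length along the case's y, either way round
- case_floor (a point): Centre of the tray's inner floor, 4 mm above the case's underside; axes as the case
- cover (a joint): Angle of the case's cover: 0 = fully shut, about 2 = open, leaning back; it stays where it is left. A shallow shell 150 mm from hinge to free edge, 200 mm along the hinge, 21 mm deep; shut, its flat top is 53 mm above the worktop. Below about 0.1 rad a spring catch resists (about 5 N at the free edge, 10 N at mid-cover) until it snaps past and holds the cover shut
- cover_edge (a point): On the cover: the middle of its free edge, on its outer (top) face, 150 mm from the hinge line and 21 mm above the cover's rim plane; it moves with the cover. Its x axis points from the free edge to the hinge, z out of the cover's top face
- saucepan: Bystander: black two-handled pot, 173 mm across, 88 mm high, on the cooktop behind. Origin: centre of the underside
- mug: Bystander: white mug, 86 mm high, on the worktop behind the case. Origin: on the underside
- salt_shaker: Bystander: salt shaker, 44 mm across, 90 mm high, on the worktop behind the case. Origin: centre of the underside

How it is judged:
By the outcome, as a careful person would: the job done as asked, in the order asked, and still so for the second after the job is handed in, with the robot touching nothing.
It also fails if it takes over 67 s, if anything falls off the work surface, if the arm or the gripper's body presses on something with over 40 N, if the wrist force passes 120 N, or if a joint passes its speed limit or range.

ROBOT

A 7-joint arm with a two-finger parallel gripper is mounted at the origin on a cart in front of the work surface, level with it; the furniture and walls round the work are solid. World frame = base frame: x ahead of the robot, y to its left, z up, the work surface at z = 0. Lengths are in m, angles in degrees, forces in N, time in s.
With the tool pointing down it reaches from about 0.425 to 0.95 m from the base axis. Payload 4.7 kg.
Tool frame: the origin (TCP) lies midway between the tips of the shut fingers; the grasp point (between the pads) lies 19 mm behind it; z points along the fingers, y is the line along which they close (so a half turn about z gives the same grasp; the last joint's range is limited). The gripper opens to 85 mm and grips with 20 to 120 N. Pads are 22 mm wide; open, the fingers measure 114 mm over their backs; the gripper's body (76 mm by 85 mm) begins 54 mm behind the grasp point. The pads swing forward as they close: fully open they stand 13 mm farther back than shut.
Start: joints at [-70.124, 26.849, -2.785, 87.806, 1.381, 65.374, -4.715], TCP at [0.248, 0.628, 0.231] pointing down, gripper open.
Joint ranges: [-148.3, 148.3], [-19.14, 114.17], [-79.39, 73.82], [5.75, 140.21], [-59.74, 239.74], [12.07, 113.84], [-152.46, 152.46]. Speed limits (degrees/s): [147.25, 147.25, 180, 180, 180, 180, 180].

INTERFACE

Orientations are given as a 3x3 rotation matrix whose columns are the frame's x, y, z axes.
In Python, from rig import r gives the robot as it stands.
- The arm moves only by the shell command python3 -m handwheel 'ROWS'. ROWS is JSON, a list of rows, each an object of numbers: "tx", "ty", "tz": the shift along the tool's x, y, z in m; "ax", "ay", "az": the turn, a rotation vector about the tool's x, y, z in rad; "claw": the finger opening in m, from 0 to 0.0854. In form: [{"tx": .., "ty": .., "tz": .., "ax": .., "ay": .., "az": .., "claw": ..}, ...]. A call has 1 to 20 rows; each row shifts and turns the commanded pose from where the row before left it, along the tool's axes as they then stand; what a row does not reach is not made up. A row lasts 1/12 s, in which the tool goes at most 41.7 mm and 7.16 degrees, less where a joint would pass 70% of its speed; a pose out of reach is approached as far as the arm can. A call with a gripper value outside its range is refused whole. The fingers move at their own pace and stop on an object; the grip force is fixed at half the most. Time passes only in rows, so rows that do not move let the fingers close. It gives the time, the measured TCP pose, the force, the opening and the grip force at its end, in the units of the state.
- r.get_obs(): the state, without advancing time (a new reading comes with each control period).
- r.camera(name): name is "scene" or "top"; returns a dict with "image" (400x640x3 uint8, red, green, blue), "mtx" (3x3 intrinsics, pixels), "rvec" (rotation vector, rad) and "tvec" (3), from world to camera coordinates, as OpenCV has them. Camera axes: x right, y down, z forward; pixel columns grow to the right and rows downward; lengths in m; the calibration is good to about 2 mm. A picture is of the moment at which its call begins. There is no depth.
- r.hand_in(): hands the job in; it is judged then, once.
The state is a dict: "t": time; "q": joint angles; "qvel": joint speeds; "joint_torque": joint torques, N m; "eef_pos": TCP position; "tcp_rot": TCP orientation; "force": force on the tool from outside, world axes, zero at the start; "ft_torque": the same for the moment, N m; "grip_width": finger opening in m; "grasp_force": force on a finger pad.
Only numpy, scipy, OpenCV 4.12 (cv2) and the standard library are available. Lean on these libraries where they do the work, as an engineer would, in place of code of your own. Each camera call takes 0.05 s, during which the arm holds its last target. There are 200 camera calls.

## Working session

There is one attempt and no reset: what is moved stays moved. The work goes in short steps, Python scripts to look and compute and a shell command to move; the robot and the scene stay as the last step left them, time stands still between calls to the robot, and variables do not carry over. Pictures are saved under pics/ and viewed, at most 10 in all, crops included, and the job is handed in when it is done.

```bash
mkdir -p pics; ls; python3 - <<'E'
from rig import r
import cv2,numpy as np
for n in("scene","top"):
    c=r.camera(n); cv2.imwrite(f"pics/{n}0.png",c["image"][:,:,::-1]); np.savez(f"pics/{n}0.npz",**c)
    R=cv2.Rodrigues(np.array(c["rvec"]))[0]; print(n,np.round(-R.T@np.array(c["tvec"]).ravel(),3),c["mtx"],R[2].round(2))
o=r.get_obs();print(o)
E
```

```text
pics
scene [-0.131 -0.825  0.773] [[439.93468048   0.         318.35838975]
 [  0.         439.93468048 193.7729742 ]
 [  0.           0.           1.        ]] [ 0.58  0.6  -0.55]
top [ 0.499 -0.053  1.337] [[384.44594537   0.         320.45912405]
 [  0.         384.44594537 198.33060276]
 [  0.           0.           1.        ]] [ 0.08  0.01 -1.  ]
{'t': 0.1, 'q': array([-70.12459546,  26.89361979,  -2.78641125,  87.8661586 ,
         1.38247009,  65.37418845,  -4.71570263]), 'qvel': array([ 0.07022972, -0.01351781, -0.03324462, -0.11261936,  0.01883765,
       -0.09827783,  0.11746205]), 'joint_torque': array([ 1.05357816e-03, -5.11517394e+01, -4.66478826e-02, -2.38391608e+01,
        1.08238903e-02,  4.36609669e-03,  4.55730387e-06]), 'eef_pos': array([0.24751542, 0.62742966, 0.2303608 ]), 'tcp_rot': array([[-9.30242892e-01,  3.66943903e-01, -5.77841356e-04],
       [ 3.66944352e-01,  9.30241425e-01, -1.65324388e-03],
       [-6.91157951e-05, -1.74995399e-03, -9.99998466e-01]]), 'force': array([-0.02007419,  0.2596223 ,  0.06639279]), 'ft_torque': array([0.00515499, 0.05869773, 0.02004621]), 'grasp_force': 0.0, 'grip_width': 0.08559041787035314}
```

View pics/scene0.png

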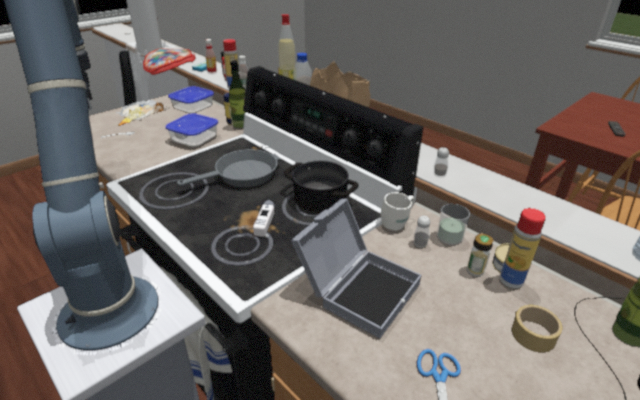

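View pics/top0.png

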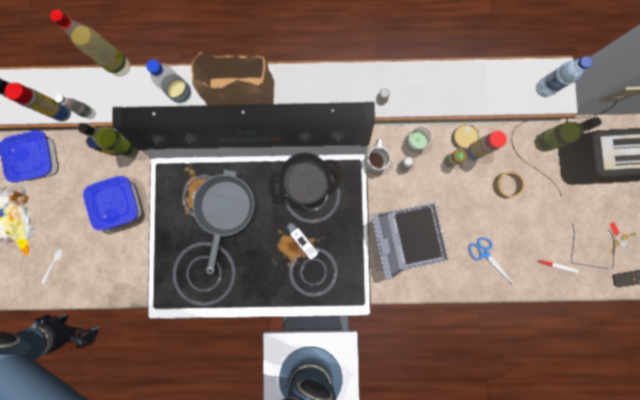

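The scene view shows the skillet at about (245,167), the thermometer at (264,217) and the case at (365,280) with its cover leaning back toward the range. In the top view they are at (222,205), (302,241) and (415,238), with the skillet's handle end at (210,270).

```bash
python3 - <<'E'
import cv2
a=cv2.imread("pics/top0.png")[150:300,260:460]; b=cv2.imread("pics/scene0.png")[130:340,160:440]
cv2.imwrite("pics/c1.png",cv2.resize(a,None,fx=4,fy=4,interpolation=cv2.INTER_CUBIC))
cv2.imwrite("pics/c2.png",cv2.resize(b,None,fx=2.8,fy=2.8,interpolation=cv2.INTER_CUBIC))
E
```

```text
(no output)
```

View pics/c1.png

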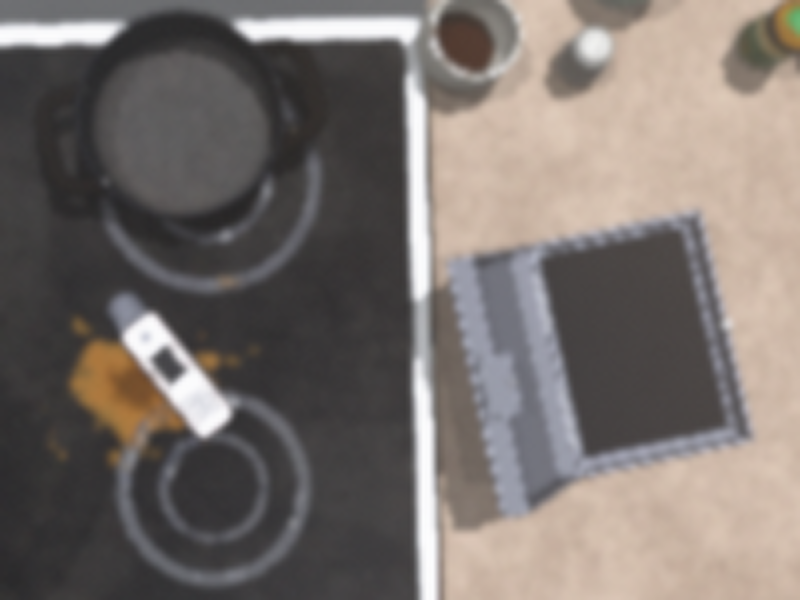

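View pics/c2.png

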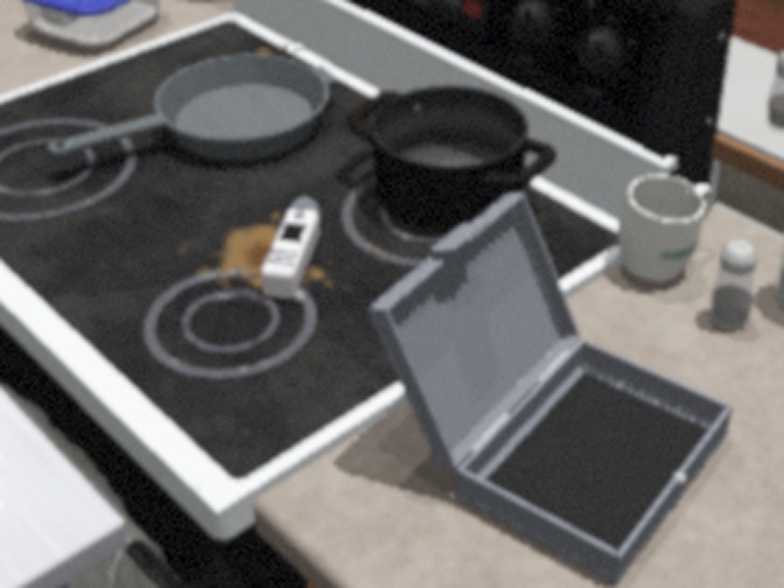

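c1 (top crop) shows the thermometer with its lens end at upper left, about crop (125,305), and its tail at (220,425). The tray rim corners are near (700,212), (750,437) and (580,475), and the cover's free edge runs (455,260)–(510,515). c2 (scene crop) shows the cover's free corners at about (520,195) and (378,305), the tray corners at (730,410) and (617,570), and the clasp at (681,478).

```bash
cat > h.py <<'E'
import numpy as np,cv2
def cam(c):
    return np.array(c["mtx"]),cv2.Rodrigues(np.array(c["rvec"]))[0],np.array(c["tvec"]).ravel()
def ray(c,p):
    K,R,t=cam(c); d=R.T@np.linalg.solve(K,[p[0],p[1],1.]); return -R.T@t,d/np.linalg.norm(d)
def onz(c,p,z):
    o,d=ray(c,p); return o+d*(z-o[2])/d[2]
def tri(c1,p1,c2,p2):
    o1,d1=ray(c1,p1);o2,d2=ray(c2,p2)
    s=np.linalg.lstsq(np.c_[d1,-d2],o2-o1,rcond=None)[0]
    a=o1+d1*s[0];b=o2+d2*s[1]; return (a+b)/2,np.linalg.norm(a-b)
def white(im,box):
    x0,y0,x1,y1=box; s=im[y0:y1,x0:x1].astype(int); m=((s.min(2)>150)&(s.max(2)-s.min(2)<40)).astype(np.uint8)
    m=cv2.morphologyEx(m,cv2.MORPH_CLOSE,np.ones((7,7)))
    c=max(cv2.findContours(m,0,2)[0],key=cv2.contourArea); 
    rc=cv2.minAreaRect(c); return rc,cv2.boxPoints(rc)+[x0,y0]
E
python3 - <<'E'
from h import *
T=dict(np.load("pics/top0.npz"));S=dict(np.load("pics/scene0.npz"))
np.set_printoptions(precision=4,suppress=True)
rc,b=white(T["image"],(275,215,325,265)); print(rc,b)
for z in(0.036,): 
    P=np.array([onz(T,p,z) for p in b]);print(P,P.mean(0),[np.linalg.norm(P[i]-P[i-1]) for i in range(4)])
# triangulate: lens-end / tail corners by eye
t=lambda u,v:(260+u/4,150+v/4); s=lambda u,v:(160+u/2.8,130+v/2.8)
for n,a,c in [("tail R top",(233,410),(299,281)),("tail L top",(205,438),(264,278)),("cover far",(455,260),(520,195)),("cover near",(505,517),(378,305)),("tray -x far",(700,212),(730,410)),("tray -x near",(750,437),(617,555)),("shaker top",(596,45),(740,248)),("display",(168,363),(293,231))]:
    print(n,*tri(T,t(*a),S,s(*c)))
for a in[(700,212),(750,437),(580,475),(530,250)]: print("tray",onz(T,t(*a),.032))
# skillet
im=T["image"][160:250,180:265].astype(int); m=((im.mean(2)>65)&(im[:,:,2]>=im[:,:,0]+3)).astype(np.uint8)
m=cv2.morphologyEx(m,cv2.MORPH_OPEN,cv2.getStructuringElement(2,(15,15)))
c=max(cv2.findContours(m,0,2)[0],key=cv2.contourArea); e=cv2.minEnclosingCircle(c); f=cv2.fitEllipse(c); print(e,f)
for r_ in(f[0],e[0]):
    p=np.array(r_)+[180,160]; print("skillet",p,onz(T,p,.04),onz(T,p+[e[1],0],.04))
cv2.imwrite("pics/m.png",cv2.resize(np.hstack([im.astype(np.uint8)[:,:,::-1],cv2.cvtColor(m*255,8)]),None,fx=4,fy=4))
E
```

```text
((28.672712326049805, 28.20319366455078), (34.172977447509766, 11.50528335571289), 49.63546371459961) [[288.2235 233.91  ]
 [296.9898 226.4586]
 [319.1219 252.4964]
 [310.3556 259.9478]]
[[ 0.4864  0.0662  0.036 ]
 [ 0.5109  0.0363  0.036 ]
 [ 0.4224 -0.0369  0.036 ]
 [ 0.3981 -0.0071  0.036 ]] [0.4544 0.0146 0.036 ] [np.float64(0.11472065944698842), np.float64(0.038680295444084335), np.float64(0.11487745567826266), np.float64(0.03845334091808171)]
tail R top [ 0.4238 -0.0355  0.023 ] 0.005499564829657662
tail L top [ 0.4005 -0.011   0.0253] 0.004284791906076897
cover far [ 0.5438 -0.2111  0.156 ] 0.0088104486643197
cover near [ 0.3491 -0.2426  0.1577] 0.008521398801916878
tray -x far [ 0.5826 -0.4352  0.0263] 0.0009019495952864969
tray -x near [ 0.3919 -0.4688  0.027 ] 0.0004255137463248766
shaker top [ 0.7193 -0.3403  0.0785] 0.0015058781816455053
display [0.463  0.0198 0.0351] 0.0009240658625255072
tray [ 0.582  -0.4332  0.032 ]
tray [ 0.3922 -0.4671  0.032 ]
tray [ 0.3631 -0.3236  0.032 ]
tray [ 0.5524 -0.288   0.032 ]
((43.0, 43.0), 34.365779876708984) ((43.656375885009766, 44.46195602416992), (58.97050857543945, 65.06269073486328), 24.37936019897461)
skillet [223.6564 204.462 ] [0.5896 0.2836 0.04  ] [0.5875 0.1671 0.04  ]
skillet [223. 203.] [0.5946 0.2859 0.04  ] [0.5925 0.1693 0.04  ]
```

View pics/m.png

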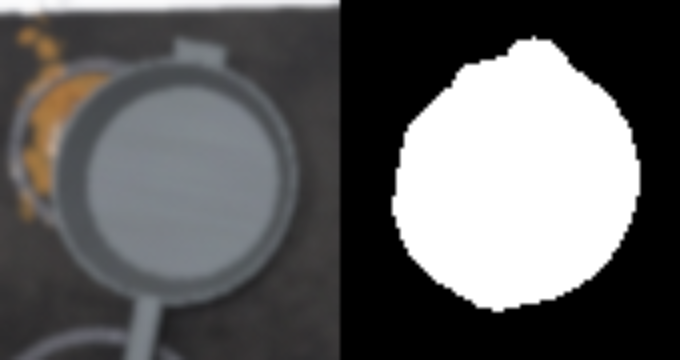

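The mask crop shows the skillet rim circle centred near crop (177,181), full pixel (224.2,205.2). The floor circle is near (184,181), full pixel (226.1,205.4). Sizes and heights agree with the given dimensions, so I'll move over the thermometer.

```bash
python3 -m handwheel '[{"tx":-0.0248,"ty":-0.0286},{"tx":-0.0248,"ty":-0.0286},{"tx":-0.0248,"ty":-0.0286},{"tx":-0.0248,"ty":-0.0286},{"tx":-0.0248,"ty":-0.0286},{"tx":-0.0248,"ty":-0.0286},{"tx":-0.0248,"ty":-0.0286},{"tx":-0.0248,"ty":-0.0286},{"tx":-0.0248,"ty":-0.0286},{"tx":-0.0248,"ty":-0.0286},{"tx":-0.0248,"ty":-0.0286},{"tx":-0.0248,"ty":-0.0286},{"tx":-0.0248,"ty":-0.0286},{"tx":-0.0248,"ty":-0.0286},{"tx":-0.0248,"ty":-0.0286},{"tx":-0.0248,"ty":-0.0286},{"tx":-0.0248,"ty":-0.0286},{}]'
python3 -m handwheel '[{"az":0.122},{"az":0.122},{"az":0.122},{"az":0.122},{"az":0.122},{"az":0.122},{"az":0.122},{"az":0.122},{"az":0.122},{"az":0.122},{"az":0.122},{"az":0.122},{"az":0.122},{"az":0.122},{"az":0.122},{"az":0.122},{"az":0.122},{},{}]'
cat >> h.py <<'E'
def delta(o,pos,yang):
    "tool-frame shift and az (rad) from the state to a tool-down pose with tool y at yang deg"
    R=np.array(o["tcp_rot"]);y=np.radians(yang)
    Y=np.array([np.cos(y),np.sin(y),0]);Z=np.array([0,0,-1.]);G=np.c_[np.cross(Y,Z),Y,Z]
    return R.T@(np.array(pos)-o["eef_pos"]),cv2.Rodrigues(R.T@G)[0].ravel()
E
python3 - <<'E'
from h import *; from rig import r
np.set_printoptions(precision=4,suppress=True)
T=dict(np.load("pics/top0.npz"))
print("pan rim",onz(T,(224.2,205.2),.04),"floor",onz(T,(226.1,205.4),.006))
o=r.get_obs();print(o["t"],o["eef_pos"],o["q"]);print(delta(o,(.4613,.0203,.05),-50.3))
E
```

```text
pan rim [0.5871 0.2818 0.04  ] floor [0.5886 0.2839 0.006 ]
0.1 [0.2475 0.6274 0.2304] [-70.1246  26.8936  -2.7864  87.8662   1.3825  65.3742  -4.7157]
(array([-0.4216, -0.486 ,  0.1812]), array([-0.001 ,  0.0019,  2.073 ]))invalid input at $[0]: expected keys tx, ty, tz, ax, ay, az, claw
invalid input at $[0]: expected keys tx, ty, tz, ax, ay, az, claw
```

```bash
python3 -m handwheel '[{"tx":-0.0248,"ty":-0.0286,"tz":0,"ax":0,"ay":0,"az":0,"claw":0.085},{"tx":-0.0248,"ty":-0.0286,"tz":0,"ax":0,"ay":0,"az":0,"claw":0.085},{"tx":-0.0248,"ty":-0.0286,"tz":0,"ax":0,"ay":0,"az":0,"claw":0.085},{"tx":-0.0248,"ty":-0.0286,"tz":0,"ax":0,"ay":0,"az":0,"claw":0.085},{"tx":-0.0248,"ty":-0.0286,"tz":0,"ax":0,"ay":0,"az":0,"claw":0.085},{"tx":-0.0248,"ty":-0.0286,"tz":0,"ax":0,"ay":0,"az":0,"claw":0.085},{"tx":-0.0248,"ty":-0.0286,"tz":0,"ax":0,"ay":0,"az":0,"claw":0.085},{"tx":-0.0248,"ty":-0.0286,"tz":0,"ax":0,"ay":0,"az":0,"claw":0.085},{"tx":-0.0248,"ty":-0.0286,"tz":0,"ax":0,"ay":0,"az":0,"claw":0.085},{"tx":-0.0248,"ty":-0.0286,"tz":0,"ax":0,"ay":0,"az":0,"claw":0.085},{"tx":-0.0248,"ty":-0.0286,"tz":0,"ax":0,"ay":0,"az":0,"claw":0.085},{"tx":-0.0248,"ty":-0.0286,"tz":0,"ax":0,"ay":0,"az":0,"claw":0.085},{"tx":-0.0248,"ty":-0.0286,"tz":0,"ax":0,"ay":0,"az":0,"claw":0.085},{"tx":-0.0248,"ty":-0.0286,"tz":0,"ax":0,"ay":0,"az":0,"claw":0.085},{"tx":-0.0248,"ty":-0.0286,"tz":0,"ax":0,"ay":0,"az":0,"claw":0.085},{"tx":-0.0248,"ty":-0.0286,"tz":0,"ax":0,"ay":0,"az":0,"claw":0.085},{"tx":-0.0248,"ty":-0.0286,"tz":0,"ax":0,"ay":0,"az":0,"claw":0.085}]'
python3 -m handwheel '[{"tx":0,"ty":0,"tz":0.005,"ax":0,"ay":0,"az":0.122,"claw":0.085},{"tx":0,"ty":0,"tz":0.005,"ax":0,"ay":0,"az":0.122,"claw":0.085},{"tx":0,"ty":0,"tz":0.005,"ax":0,"ay":0,"az":0.122,"claw":0.085},{"tx":0,"ty":0,"tz":0.005,"ax":0,"ay":0,"az":0.122,"claw":0.085},{"tx":0,"ty":0,"tz":0.005,"ax":0,"ay":0,"az":0.122,"claw":0.085},{"tx":0,"ty":0,"tz":0.005,"ax":0,"ay":0,"az":0.122,"claw":0.085},{"tx":0,"ty":0,"tz":0.005,"ax":0,"ay":0,"az":0.122,"claw":0.085},{"tx":0,"ty":0,"tz":0.005,"ax":0,"ay":0,"az":0.122,"claw":0.085},{"tx":0,"ty":0,"tz":0.005,"ax":0,"ay":0,"az":0.122,"claw":0.085},{"tx":0,"ty":0,"tz":0.005,"ax":0,"ay":0,"az":0.122,"claw":0.085},{"tx":0,"ty":0,"tz":0.005,"ax":0,"ay":0,"az":0.122,"claw":0.085},{"tx":0,"ty":0,"tz":0.005,"ax":0,"ay":0,"az":0.122,"claw":0.085},{"tx":0,"ty":0,"tz":0.005,"ax":0,"ay":0,"az":0.122,"claw":0.085},{"tx":0,"ty":0,"tz":0.005,"ax":0,"ay":0,"az":0.122,"claw":0.085},{"tx":0,"ty":0,"tz":0.005,"ax":0,"ay":0,"az":0.122,"claw":0.085},{"tx":0,"ty":0,"tz":0.005,"ax":0,"ay":0,"az":0.122,"claw":0.085},{"tx":0,"ty":0,"tz":0.005,"ax":0,"ay":0,"az":0.122,"claw":0.085},{"tx":0,"ty":0,"tz":0,"ax":0,"ay":0,"az":0,"claw":0.085},{"tx":0,"ty":0,"tz":0,"ax":0,"ay":0,"az":0,"claw":0.085}]'
python3 - <<'E'
from h import *; from rig import r
np.set_printoptions(precision=4,suppress=True)
o=r.get_obs();print(o["t"],o["eef_pos"],o["q"]);print(delta(o,(.4613,.0203,.005),-50.3))
E
```

```text
t: 1.52
eef_pos: [0.4614, 0.0191, 0.2313]
tcp_rot: [[-0.93, 0.367, -0.0], [0.367, 0.93, 0.0], [0.0, 0.0, -1.0]]
force: [0.7, -1.0, 0.4]
grip_width: 0.0846
grasp_force: 0.0
t: 3.1
eef_pos: [0.4611, 0.021, 0.146]
tcp_rot: [[0.768, 0.64, -0.001], [0.64, -0.768, -0.0], [-0.001, -0.0, -1.0]]
force: [-0.1, -0.5, 0.6]
grip_width: 0.0846
grasp_force: 0.0
3.1 [0.4611 0.021  0.146 ] [-37.1055  14.4173  34.4095 122.641  -11.2563  45.9988 -45.8395]
(array([-0.0001,  0.0007,  0.141 ]), array([-0.0004,  0.001 ,  0.0022]))
```

```bash
python3 -m handwheel '[{"tx":0,"ty":0,"tz":0.025,"ax":0,"ay":0,"az":0,"claw":0.085},{"tx":0,"ty":0,"tz":0.025,"ax":0,"ay":0,"az":0,"claw":0.085},{"tx":0,"ty":0,"tz":0.025,"ax":0,"ay":0,"az":0,"claw":0.085},{"tx":0,"ty":0,"tz":0.02,"ax":0,"ay":0,"az":0,"claw":0.085},{"tx":0,"ty":0,"tz":0.015,"ax":0,"ay":0,"az":0,"claw":0.085},{"tx":0,"ty":0,"tz":0.015,"ax":0,"ay":0,"az":0,"claw":0.085},{"tx":0,"ty":0,"tz":0.01,"ax":0,"ay":0,"az":0,"claw":0.085},{"tx":0,"ty":0,"tz":0.005,"ax":0,"ay":0,"az":0,"claw":0.085},{"tx":0,"ty":0,"tz":0,"ax":0,"ay":0,"az":0,"claw":0.085}]'
python3 -m handwheel '[{"tx":0,"ty":0,"tz":0,"ax":0,"ay":0,"az":0,"claw":0.05},{"tx":0,"ty":0,"tz":0,"ax":0,"ay":0,"az":0,"claw":0.04},{"tx":0,"ty":0,"tz":0,"ax":0,"ay":0,"az":0,"claw":0.03},{"tx":0,"ty":0,"tz":0,"ax":0,"ay":0,"az":0,"claw":0.02},{"tx":0,"ty":0,"tz":0,"ax":0,"ay":0,"az":0,"claw":0.0},{"tx":0,"ty":0,"tz":0,"ax":0,"ay":0,"az":0,"claw":0},{"tx":0,"ty":0,"tz":0,"ax":0,"ay":0,"az":0,"claw":0},{"tx":0,"ty":0,"tz":0,"ax":0,"ay":0,"az":0,"claw":0},{"tx":0,"ty":0,"tz":0,"ax":0,"ay":0,"az":0,"claw":0},{"tx":0,"ty":0,"tz":0,"ax":0,"ay":0,"az":0,"claw":0}]'
```

```text
t: 3.85
eef_pos: [0.4612, 0.0209, 0.0058]
tcp_rot: [[0.769, 0.639, -0.001], [0.639, -0.769, 0.0], [-0.001, -0.001, -1.0]]
force: [-0.4, 0.0, -0.1]
grip_width: 0.0848
grasp_force: 0.0
t: 4.68
eef_pos: [0.462, 0.0211, 0.0071]
tcp_rot: [[0.77, 0.638, 0.001], [0.638, -0.77, 0.001], [0.002, 0.0, -1.0]]
force: [-0.3, 0.1, 5.5]
grip_width: 0.0332
grasp_force: 59.3
```

```bash
python3 -m handwheel '[{"tx":0,"ty":0,"tz":-0.01,"ax":0,"ay":0,"az":0,"claw":0},{"tx":0,"ty":0,"tz":-0.02,"ax":0,"ay":0,"az":0,"claw":0},{"tx":0,"ty":0,"tz":-0.025,"ax":0,"ay":0,"az":0,"claw":0},{"tx":0,"ty":0,"tz":-0.025,"ax":0,"ay":0,"az":0,"claw":0},{"tx":0,"ty":0,"tz":-0.02,"ax":0,"ay":0,"az":0,"claw":0},{"tx":0.0075,"ty":-0.0081,"tz":0,"ax":0,"ay":0,"az":0,"claw":0},{"tx":0.015,"ty":-0.0162,"tz":0,"ax":0,"ay":0,"az":0,"claw":0},{"tx":0.0225,"ty":-0.0242,"tz":0,"ax":0,"ay":0,"az":0,"claw":0},{"tx":0.0225,"ty":-0.0242,"tz":0,"ax":0,"ay":0,"az":0,"claw":0},{"tx":0.0225,"ty":-0.0242,"tz":0,"ax":0,"ay":0,"az":0,"claw":0},{"tx":0.015,"ty":-0.0162,"tz":0.01,"ax":0,"ay":0,"az":0,"claw":0},{"tx":0.0075,"ty":-0.0081,"tz":0.01,"ax":0,"ay":0,"az":0,"claw":0},{"tx":0,"ty":0,"tz":0.001,"ax":0,"ay":0,"az":0,"claw":0},{"tx":0,"ty":0,"tz":0,"ax":0,"ay":0,"az":0,"claw":0}]'
python3 - <<'E'
from rig import r
import cv2,numpy as np
for n in("scene","top"):
    c=r.camera(n); np.savez(f"pics/{n}1.npz",**c)
    im=c["image"][:,:,::-1]; im=im[120:260,160:300] if n=="scene" else im[150:290,180:320]
    globals()[n]=cv2.resize(im,None,fx=2.8,fy=2.8,interpolation=cv2.INTER_CUBIC)
cv2.imwrite("pics/aim.png",np.hstack([scene,top]))
E
```

```text
t: 5.85
eef_pos: [0.4693, 0.1852, 0.0839]
tcp_rot: [[0.77, 0.638, -0.003], [0.638, -0.77, -0.002], [-0.004, -0.0, -1.0]]
force: [-0.5, -1.0, -2.2]
grip_width: 0.0332
grasp_force: 59.6
```

View pics/aim.png

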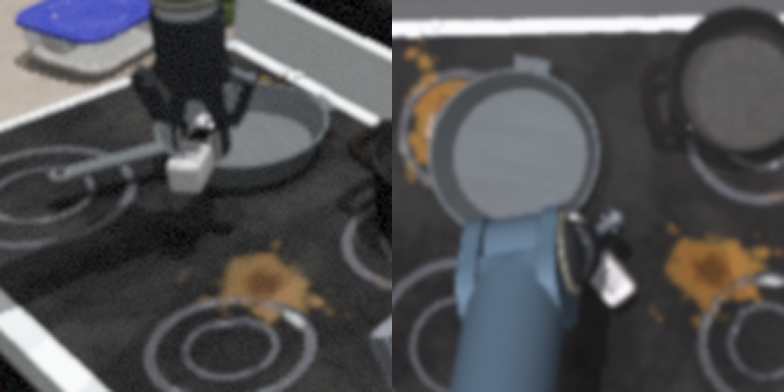

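The aim picture shows the thermometer level in the fingers, with its tail end at about (190,180) in the left half and (622,297) in the right. The lens is hidden by the gripper, and the skillet has not moved.

```bash
python3 - <<'E'
from h import *; from rig import r
np.set_printoptions(precision=4,suppress=True)
T=dict(np.load("pics/top1.npz"));S=dict(np.load("pics/scene1.npz"))
rc,b=white(T["image"],(245,232,275,268));print(b)
print([onz(T,p,.113) for p in b])
f=lambda u,v:(180+(u-392)/2.8,150+v/2.8)
print(onz(T,f(620,296),.113), "pred tail",.4693-.065*.77,.1852-.065*.638)
# bottom edge of tail in scene view (crop 169..205,~192), underside z
print(tri(T,f(633,284),S,(160+212/2.8,120+163/2.8)))
# floor circle: second view from initial scene, rim extremes (c2 crop)
s=lambda u,v:(160+u/2.8,130+v/2.8); S0=dict(np.load("pics/scene0.npz"))
a=[onz(S0,s(u,v),.04) for u,v in((153,104),(329,88))];print("rim l/r scene",a,np.mean(a,0))
print(r.get_obs()["eef_pos"],r.get_obs()["t"])
E
```

```text
[[249.  250. ]
 [257.  242. ]
 [266.5 251.5]
 [258.5 259.5]]
[array([0.4386, 0.1839, 0.113 ]), array([0.4633, 0.1585, 0.113 ]), array([0.4329, 0.1285, 0.113 ]), array([0.4083, 0.154 , 0.113 ])]
[0.42   0.1446 0.113 ] pred tail 0.41925 0.14373
(array([0.4385, 0.1259, 0.1132]), np.float64(0.013172809571448335))
rim l/r scene [array([0.4961, 0.3325, 0.04  ]), array([0.6736, 0.2202, 0.04  ])] [0.5849 0.2764 0.04  ]
[0.4705 0.184  0.085 ] 5.95
```

Tail matches the prediction to 1 mm, so the line of sight reaches the pan middle within about 2 mm at 12 cm. Holding still.

```bash
python3 -m handwheel '[{"tx":0,"ty":0,"tz":0,"ax":0,"ay":0,"az":0,"claw":0},{"tx":0,"ty":0,"tz":0,"ax":0,"ay":0,"az":0,"claw":0},{"tx":0,"ty":0,"tz":0,"ax":0,"ay":0,"az":0,"claw":0},{"tx":0,"ty":0,"tz":0,"ax":0,"ay":0,"az":0,"claw":0},{"tx":0,"ty":0,"tz":0,"ax":0,"ay":0,"az":0,"claw":0},{"tx":0,"ty":0,"tz":0,"ax":0,"ay":0,"az":0,"claw":0},{"tx":0,"ty":0,"tz":0,"ax":0,"ay":0,"az":0,"claw":0},{"tx":0,"ty":0,"tz":0,"ax":0,"ay":0,"az":0,"claw":0},{"tx":0,"ty":0,"tz":0,"ax":0,"ay":0,"az":0,"claw":0},{"tx":0,"ty":0,"tz":0,"ax":0,"ay":0,"az":0,"claw":0},{"tx":0,"ty":0,"tz":0,"ax":0,"ay":0,"az":0,"claw":0},{"tx":0,"ty":0,"tz":0,"ax":0,"ay":0,"az":0,"claw":0},{"tx":0,"ty":0,"tz":0,"ax":0,"ay":0,"az":0,"claw":0},{"tx":0,"ty":0,"tz":0,"ax":0,"ay":0,"az":0,"claw":0},{"tx":0,"ty":0,"tz":0,"ax":0,"ay":0,"az":0,"claw":0},{"tx":0,"ty":0,"tz":0,"ax":0,"ay":0,"az":0,"claw":0},{"tx":0,"ty":0,"tz":0,"ax":0,"ay":0,"az":0,"claw":0},{"tx":0,"ty":0,"tz":0,"ax":0,"ay":0,"az":0,"claw":0},{"tx":0,"ty":0,"tz":0,"ax":0,"ay":0,"az":0,"claw":0},{"tx":0,"ty":0,"tz":0,"ax":0,"ay":0,"az":0,"claw":0}]' | head -2
python3 -m handwheel '[{"tx":0,"ty":0,"tz":0,"ax":0,"ay":0,"az":0,"claw":0},{"tx":0,"ty":0,"tz":0,"ax":0,"ay":0,"az":0,"claw":0},{"tx":0,"ty":0,"tz":0,"ax":0,"ay":0,"az":0,"claw":0},{"tx":0,"ty":0,"tz":0,"ax":0,"ay":0,"az":0,"claw":0},{"tx":0,"ty":0,"tz":0,"ax":0,"ay":0,"az":0,"claw":0},{"tx":0,"ty":0,"tz":0,"ax":0,"ay":0,"az":0,"claw":0},{"tx":0,"ty":0,"tz":0,"ax":0,"ay":0,"az":0,"claw":0},{"tx":0,"ty":0,"tz":0,"ax":0,"ay":0,"az":0,"claw":0},{"tx":0,"ty":0,"tz":0,"ax":0,"ay":0,"az":0,"claw":0},{"tx":0,"ty":0,"tz":0,"ax":0,"ay":0,"az":0,"claw":0},{"tx":0,"ty":0,"tz":0,"ax":0,"ay":0,"az":0,"claw":0},{"tx":0,"ty":0,"tz":0,"ax":0,"ay":0,"az":0,"claw":0}]'
python3 - <<'E'
from h import *; from rig import r
np.set_printoptions(precision=4,suppress=True)
o=r.get_obs();print(o["t"],o["eef_pos"],delta(o,(.4724,-.378,.27),-79.4))
E
```

```text
t: 7.62
eef_pos: [0.4708, 0.186, 0.0853]
t: 8.62
eef_pos: [0.4707, 0.1861, 0.0853]
tcp_rot: [[0.77, 0.638, -0.0], [0.638, -0.77, 0.0], [0.0, -0.0, -1.0]]
force: [0.1, 0.3, -2.4]
grip_width: 0.0333
grasp_force: 59.6
8.6167 [0.4707 0.1861 0.0853] (array([-0.3586,  0.4354, -0.1848]), array([-0.0001, -0.    ,  0.5069]))
```

```bash
python3 -m handwheel '[{"tx":0,"ty":0,"tz":-0.02,"ax":0,"ay":0,"az":0,"claw":0},{"tx":0,"ty":0,"tz":-0.035,"ax":0,"ay":0,"az":0,"claw":0},{"tx":0,"ty":0,"tz":-0.035,"ax":0,"ay":0,"az":0,"claw":0},{"tx":0,"ty":0,"tz":-0.035,"ax":0,"ay":0,"az":0,"claw":0},{"tx":0,"ty":0,"tz":-0.035,"ax":0,"ay":0,"az":0,"claw":0},{"tx":0,"ty":0,"tz":-0.025,"ax":0,"ay":0,"az":0,"claw":0}]' | head -2
python3 -m handwheel '[{"tx":-0.011,"ty":0.013,"tz":0,"ax":0,"ay":0,"az":0,"claw":0},{"tx":-0.022,"ty":0.027,"tz":0,"ax":0,"ay":0,"az":0,"claw":0},{"tx":-0.022,"ty":0.027,"tz":0,"ax":0,"ay":0,"az":0,"claw":0},{"tx":-0.022,"ty":0.027,"tz":0,"ax":0,"ay":0,"az":0,"claw":0},{"tx":-0.022,"ty":0.027,"tz":0,"ax":0,"ay":0,"az":0,"claw":0},{"tx":-0.022,"ty":0.027,"tz":0,"ax":0,"ay":0,"az":0,"claw":0},{"tx":-0.022,"ty":0.027,"tz":0,"ax":0,"ay":0,"az":0,"claw":0},{"tx":-0.022,"ty":0.027,"tz":0,"ax":0,"ay":0,"az":0,"claw":0},{"tx":-0.022,"ty":0.027,"tz":0,"ax":0,"ay":0,"az":0,"claw":0},{"tx":-0.022,"ty":0.027,"tz":0,"ax":0,"ay":0,"az":0,"claw":0},{"tx":-0.022,"ty":0.027,"tz":0,"ax":0,"ay":0,"az":0,"claw":0},{"tx":-0.022,"ty":0.027,"tz":0,"ax":0,"ay":0,"az":0,"claw":0},{"tx":-0.022,"ty":0.027,"tz":0,"ax":0,"ay":0,"az":0,"claw":0},{"tx":-0.022,"ty":0.027,"tz":0,"ax":0,"ay":0,"az":0,"claw":0},{"tx":-0.022,"ty":0.027,"tz":0,"ax":0,"ay":0,"az":0,"claw":0},{"tx":-0.022,"ty":0.027,"tz":0,"ax":0,"ay":0,"az":0,"claw":0},{"tx":-0.018,"ty":0.0215,"tz":0,"ax":0,"ay":0,"az":0,"claw":0},{"tx":0,"ty":0,"tz":0,"ax":0,"ay":0,"az":0.1,"claw":0}]'|head -3
python3 -m handwheel '[{"tx":0,"ty":0,"tz":0,"ax":0,"ay":0,"az":0.1,"claw":0},{"tx":0,"ty":0,"tz":0,"ax":0,"ay":0,"az":0.1,"claw":0},{"tx":0,"ty":0,"tz":0,"ax":0,"ay":0,"az":0.1,"claw":0},{"tx":0,"ty":0,"tz":0,"ax":0,"ay":0,"az":0.107,"claw":0},{"tx":0,"ty":0,"tz":0,"ax":0,"ay":0,"az":0,"claw":0},{"tx":0,"ty":0,"tz":0,"ax":0,"ay":0,"az":0,"claw":0}]'
python3 - <<'E'
from h import *; from rig import r
np.set_printoptions(precision=4,suppress=True)
o=r.get_obs();print(o["t"],o["eef_pos"],delta(o,(.4724,-.378,.012),-79.4))
E
```

```text
t: 9.12
eef_pos: [0.4716, 0.1859, 0.2734]
t: 10.62
eef_pos: [0.4715, -0.3886, 0.2706]
tcp_rot: [[0.836, 0.549, -0.001], [0.549, -0.836, -0.006], [-0.004, 0.004, -1.0]]
t: 11.12
eef_pos: [0.4747, -0.3811, 0.2699]
tcp_rot: [[0.982, 0.187, -0.001], [0.187, -0.982, 0.0], [-0.001, -0.0, -1.0]]
force: [-0.9, -0.0, -2.3]
grip_width: 0.0336
grasp_force: 60.0
11.1167 [ 0.4747 -0.3811  0.2699] (array([-0.0015, -0.0034,  0.2579]), array([-0.0004,  0.0007,  0.0028]))
```

```bash
python3 -m handwheel '[{"tx":-0.0015,"ty":-0.0034,"tz":0.015,"ax":0,"ay":0,"az":0,"claw":0},{"tx":0,"ty":0,"tz":0.03,"ax":0,"ay":0,"az":0,"claw":0},{"tx":0,"ty":0,"tz":0.035,"ax":0,"ay":0,"az":0,"claw":0},{"tx":0,"ty":0,"tz":0.035,"ax":0,"ay":0,"az":0,"claw":0},{"tx":0,"ty":0,"tz":0.03,"ax":0,"ay":0,"az":0,"claw":0},{"tx":0,"ty":0,"tz":0.025,"ax":0,"ay":0,"az":0,"claw":0},{"tx":0,"ty":0,"tz":0.02,"ax":0,"ay":0,"az":0,"claw":0},{"tx":0,"ty":0,"tz":0.02,"ax":0,"ay":0,"az":0,"claw":0},{"tx":0,"ty":0,"tz":0.015,"ax":0,"ay":0,"az":0,"claw":0},{"tx":0,"ty":0,"tz":0.01,"ax":0,"ay":0,"az":0,"claw":0},{"tx":0,"ty":0,"tz":0.01,"ax":0,"ay":0,"az":0,"claw":0},{"tx":0,"ty":0,"tz":0.005,"ax":0,"ay":0,"az":0,"claw":0},{"tx":0,"ty":0,"tz":0.003,"ax":0,"ay":0,"az":0,"claw":0},{"tx":0,"ty":0,"tz":0.002,"ax":0,"ay":0,"az":0,"claw":0},{"tx":0,"ty":0,"tz":0.001,"ax":0,"ay":0,"az":0,"claw":0},{"tx":0,"ty":0,"tz":0,"ax":0,"ay":0,"az":0,"claw":0}]'
```

```text
t: 12.45
eef_pos: [0.4728, -0.3786, 0.0147]
tcp_rot: [[0.983, 0.184, 0.001], [0.184, -0.983, -0.0], [0.001, 0.001, -1.0]]
force: [-0.1, -0.8, -2.2]
grip_width: 0.033
grasp_force: 60.1
```

```bash
python3 -m handwheel '[{"tx":0,"ty":0,"tz":0.001,"ax":0,"ay":0,"az":0,"claw":0},{"tx":0,"ty":0,"tz":0.001,"ax":0,"ay":0,"az":0,"claw":0},{"tx":0,"ty":0,"tz":0,"ax":0,"ay":0,"az":0,"claw":0}]'
```

```text
t: 12.7
eef_pos: [0.4727, -0.3783, 0.0124]
tcp_rot: [[0.983, 0.184, 0.0], [0.184, -0.983, 0.0], [0.0, 0.0, -1.0]]
force: [0.1, 0.2, -0.9]
grip_width: 0.0331
grasp_force: 60.1
```

Contact is starting (the load went from -2.2 to -0.9 N). One more millimetre, then a gentle release and retreat.

```bash
python3 -m handwheel '[{"tx":0,"ty":0,"tz":0.001,"ax":0,"ay":0,"az":0,"claw":0},{"tx":0,"ty":0,"tz":0,"ax":0,"ay":0,"az":0,"claw":0},{"tx":0,"ty":0,"tz":0,"ax":0,"ay":0,"az":0,"claw":0.04},{"tx":0,"ty":0,"tz":0,"ax":0,"ay":0,"az":0,"claw":0.05},{"tx":0,"ty":0,"tz":0,"ax":0,"ay":0,"az":0,"claw":0.065},{"tx":0,"ty":0,"tz":0,"ax":0,"ay":0,"az":0,"claw":0.065},{"tx":0,"ty":0,"tz":0,"ax":0,"ay":0,"az":0,"claw":0.065},{"tx":0,"ty":0,"tz":0,"ax":0,"ay":0,"az":0,"claw":0.065},{"tx":0,"ty":0,"tz":-0.01,"ax":0,"ay":0,"az":0,"claw":0.065},{"tx":0,"ty":0,"tz":-0.02,"ax":0,"ay":0,"az":0,"claw":0.065},{"tx":0,"ty":0,"tz":-0.03,"ax":0,"ay":0,"az":0,"claw":0.065},{"tx":0,"ty":0,"tz":-0.035,"ax":0,"ay":0,"az":0,"claw":0.065},{"tx":0,"ty":0,"tz":-0.035,"ax":0,"ay":0,"az":0,"claw":0.04},{"tx":0,"ty":0,"tz":-0.035,"ax":0,"ay":0,"az":0,"claw":0.02},{"tx":0,"ty":0,"tz":-0.035,"ax":0,"ay":0,"az":0,"claw":0},{"tx":0,"ty":0,"tz":-0.035,"ax":0,"ay":0,"az":0,"claw":0},{"tx":0,"ty":0,"tz":-0.035,"ax":0,"ay":0,"az":0,"claw":0},{"tx":0,"ty":0,"tz":0,"ax":0,"ay":0,"az":0,"claw":0}]'
python3 - <<'E'
from rig import r
import cv2,numpy as np
c=r.camera("scene"); np.savez("pics/scene2.npz",**c)
cv2.imwrite("pics/placed.png",cv2.resize(c["image"][180:340,270:450,::-1],None,fx=3.5,fy=3.5,interpolation=cv2.INTER_CUBIC))
E
```

```text
t: 14.2
eef_pos: [0.474, -0.3819, 0.2892]
tcp_rot: [[0.983, 0.183, 0.01], [0.183, -0.983, -0.007], [0.009, 0.009, -1.0]]
force: [-0.3, -0.7, 0.9]
grip_width: -0.0001
grasp_force: 0.0
```

View pics/placed.png

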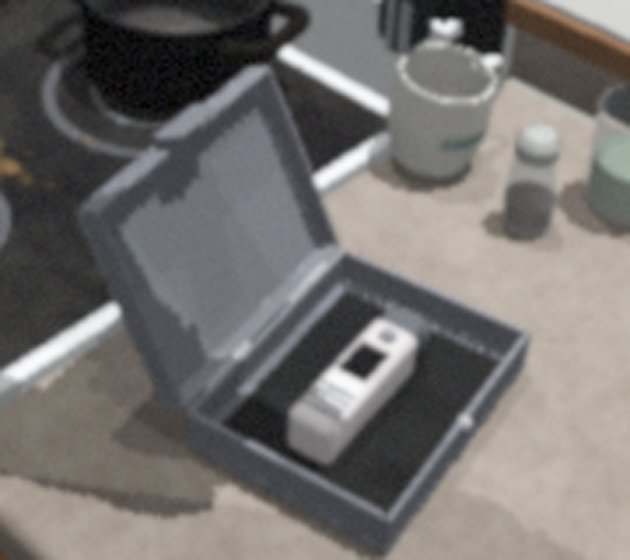

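The placed view shows the thermometer lying feet down in the tray along its length, centred near (350,390). The cover stands open and untouched at about 2.0 rad. Next I'll go over and behind it with the fingers shut.

```bash
python3 -m handwheel '[{"tx":0,"ty":-0.015,"tz":0,"ax":0,"ay":0,"az":0,"claw":0},{"tx":0,"ty":-0.03,"tz":0,"ax":0,"ay":0,"az":0,"claw":0},{"tx":0,"ty":-0.035,"tz":0,"ax":0,"ay":0,"az":0,"claw":0},{"tx":0,"ty":-0.035,"tz":0,"ax":0,"ay":0,"az":0,"claw":0},{"tx":0,"ty":-0.035,"tz":0,"ax":0,"ay":0,"az":0,"claw":0},{"tx":0,"ty":-0.035,"tz":0,"ax":0,"ay":0,"az":0,"claw":0},{"tx":0,"ty":-0.02,"tz":0,"ax":0,"ay":0,"az":0,"claw":0},{"tx":0,"ty":0,"tz":0.02,"ax":0,"ay":0,"az":0,"claw":0},{"tx":0,"ty":0,"tz":0.025,"ax":0,"ay":0,"az":0,"claw":0},{"tx":0,"ty":0,"tz":0.025,"ax":0,"ay":0,"az":0,"claw":0},{"tx":0,"ty":0,"tz":0.025,"ax":0,"ay":0,"az":0,"claw":0},{"tx":0,"ty":0,"tz":0.025,"ax":0,"ay":0,"az":0,"claw":0},{"tx":0,"ty":0,"tz":0.025,"ax":0,"ay":0,"az":0,"claw":0},{"tx":0,"ty":0,"tz":0.01,"ax":0,"ay":0,"az":0,"claw":0},{"tx":0,"ty":0,"tz":0,"ax":0,"ay":0,"az":0,"claw":0}]'
cat >> h.py <<'E'
def ah(o):
    "TCP: a along case x from the hinge, b along -case y from the middle, height z"
    d=np.array(o["eef_pos"])-[.459,-.304,0]; return np.round([d[0]*-.184+d[1]*.983,d[0]*.983+d[1]*.184,d[2]],4)
E
python3 -c "
from h import *; from rig import r
print(ah(r.get_obs()))"
```

```text
t: 15.5
eef_pos: [0.4327, -0.1763, 0.1242]
tcp_rot: [[0.983, 0.183, -0.006], [0.183, -0.983, 0.001], [-0.006, -0.002, -1.0]]
force: [-0.6, -0.1, 0.3]
grip_width: -0.0001
grasp_force: 0.0
[ 0.1304 -0.0024  0.1242]
```

```bash
python3 -m handwheel '[{"tx":0,"ty":0,"tz":-0.008,"ax":0,"ay":0,"az":0,"claw":0},{"tx":0.002,"ty":0.01,"tz":0,"ax":0,"ay":0,"az":0,"claw":0},{"tx":0,"ty":0.01,"tz":0,"ax":0,"ay":0,"az":0,"claw":0},{"tx":0,"ty":0.01,"tz":0,"ax":0,"ay":0,"az":0,"claw":0},{"tx":0,"ty":0.01,"tz":0,"ax":0,"ay":0,"az":0,"claw":0},{"tx":0,"ty":0.01,"tz":0,"ax":0,"ay":0,"az":0,"claw":0},{"tx":0,"ty":0.01,"tz":0,"ax":0,"ay":0,"az":0,"claw":0},{"tx":0,"ty":0.01,"tz":0,"ax":0,"ay":0,"az":0,"claw":0},{"tx":0,"ty":0.01,"tz":0,"ax":0,"ay":0,"az":0,"claw":0},{"tx":0,"ty":0.01,"tz":0,"ax":0,"ay":0,"az":0,"claw":0}]'
python3 -c "
from h import *; from rig import r
print(ah(r.get_obs()))"
```

```text
t: 16.33
eef_pos: [0.4605, -0.2728, 0.1466]
tcp_rot: [[0.983, 0.183, 0.021], [0.183, -0.983, -0.009], [0.019, 0.013, -1.0]]
force: [-7.1, 3.5, 54.8]
grip_width: -0.0002
grasp_force: 17.1
[0.0304 0.0072 0.1466]
```

```bash
python3 -m handwheel '[{"tx":0,"ty":-0.005,"tz":-0.012,"ax":0,"ay":0,"az":0,"claw":0},{"tx":0,"ty":-0.005,"tz":-0.012,"ax":0,"ay":0,"az":0,"claw":0},{"tx":0,"ty":0,"tz":0,"ax":0,"ay":0,"az":0,"claw":0}]'
python3 - <<'E'
from h import *; from rig import r
print(ah(r.get_obs()))
c=r.camera("scene"); np.savez("pics/scene3.npz",**c)
cv2.imwrite("pics/push.png",cv2.resize(c["image"][120:340,250:450,::-1],None,fx=2.7,fy=2.7,interpolation=cv2.INTER_CUBIC))
E
```

```text
t: 16.58
eef_pos: [0.4537, -0.2562, 0.1626]
tcp_rot: [[0.983, 0.184, 0.008], [0.184, -0.983, -0.001], [0.007, 0.003, -1.0]]
force: [0.0, -0.7, 0.0]
grip_width: 0.0001
grasp_force: 0.0
[0.048  0.0036 0.1626]
```

View pics/push.png

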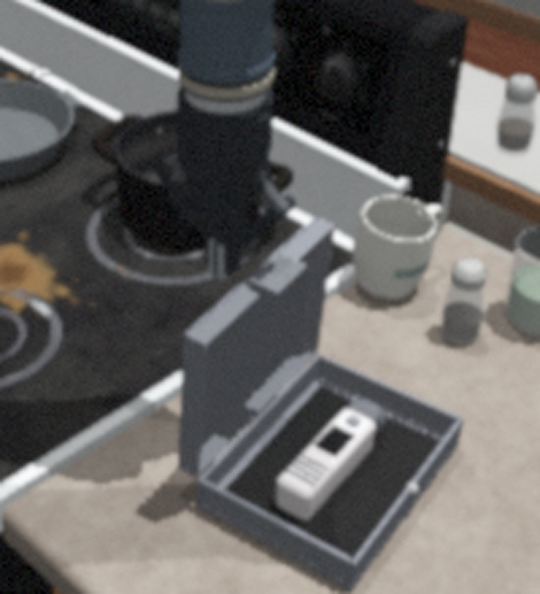

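The push view shows the cover now about upright, with the shut fingers behind its top edge near (225,260). The earlier upward load came from a finger knuckle riding on the edge at the lower height. I'll continue 3 cm higher.

```bash
python3 -m handwheel '[{"tx":-0.003,"ty":0.008,"tz":0,"ax":0,"ay":0,"az":0,"claw":0},{"tx":0,"ty":0.01,"tz":0,"ax":0,"ay":0,"az":0,"claw":0},{"tx":0,"ty":0.01,"tz":0,"ax":0,"ay":0,"az":0,"claw":0},{"tx":0,"ty":0.01,"tz":0,"ax":0,"ay":0,"az":0,"claw":0},{"tx":0,"ty":0.01,"tz":0,"ax":0,"ay":0,"az":0,"claw":0}]'
python3 -c "
from h import *; from rig import r
print(ah(r.get_obs()))"
```

```text
t: 17.05
eef_pos: [0.4573, -0.3038, 0.1579]
tcp_rot: [[0.983, 0.183, -0.001], [0.183, -0.983, 0.0], [-0.001, -0.001, -1.0]]
force: [-0.5, 0.4, -1.6]
grip_width: 0.0001
grasp_force: 0.4
[ 0.0005 -0.0016  0.1579]
```

Smooth, with about 1.6 N. Continuing down the arc.

```bash
python3 -m handwheel '[{"tx":0,"ty":0.01,"tz":0.002,"ax":0,"ay":0,"az":0,"claw":0},{"tx":0,"ty":0.01,"tz":0.003,"ax":0,"ay":0,"az":0,"claw":0},{"tx":0,"ty":0.01,"tz":0.003,"ax":0,"ay":0,"az":0,"claw":0},{"tx":0,"ty":0.009,"tz":0.006,"ax":0,"ay":0,"az":0,"claw":0},{"tx":0,"ty":0.008,"tz":0.006,"ax":0,"ay":0,"az":0,"claw":0},{"tx":0,"ty":0.008,"tz":0.007,"ax":0,"ay":0,"az":0,"claw":0},{"tx":0,"ty":0,"tz":0,"ax":0,"ay":0,"az":0,"claw":0}]'
python3 -c "
from h import *; from rig import r
print(ah(r.get_obs()))"
```

```text
t: 17.63
eef_pos: [0.4667, -0.3585, 0.1298]
tcp_rot: [[0.983, 0.182, -0.002], [0.182, -0.983, -0.001], [-0.002, 0.0, -1.0]]
force: [0.1, 0.3, -0.3]
grip_width: 0.0002
grasp_force: 0.0
[-0.055  -0.0024  0.1298]
```

```bash
python3 -m handwheel '[{"tx":0,"ty":0.007,"tz":0.007,"ax":0,"ay":0,"az":0,"claw":0},{"tx":0,"ty":0.006,"tz":0.007,"ax":0,"ay":0,"az":0,"claw":0},{"tx":0,"ty":0.006,"tz":0.008,"ax":0,"ay":0,"az":0,"claw":0},{"tx":0,"ty":0.006,"tz":0.008,"ax":0,"ay":0,"az":0,"claw":0},{"tx":0,"ty":0.006,"tz":0.009,"ax":0,"ay":0,"az":0,"claw":0},{"tx":0,"ty":0.005,"tz":0.009,"ax":0,"ay":0,"az":0,"claw":0},{"tx":0,"ty":0.004,"tz":0.009,"ax":0,"ay":0,"az":0,"claw":0},{"tx":0,"ty":0.003,"tz":0.006,"ax":0,"ay":0,"az":0,"claw":0},{"tx":0,"ty":0.002,"tz":0.003,"ax":0,"ay":0,"az":0,"claw":0},{"tx":0,"ty":0,"tz":0,"ax":0,"ay":0,"az":0,"claw":0}]'
python3 -c "
from h import *; from rig import r
print(ah(r.get_obs()))"
```

```text
t: 18.47
eef_pos: [0.4753, -0.4012, 0.0642]
tcp_rot: [[0.983, 0.183, -0.001], [0.183, -0.983, 0.001], [-0.001, -0.001, -1.0]]
force: [0.7, -0.8, 0.6]
grip_width: -0.0002
grasp_force: 0.0
[-0.0985 -0.0019  0.0642]
```

```bash
python3 -m handwheel '[{"tx":0,"ty":0.004,"tz":0.002,"ax":0,"ay":0,"az":0,"claw":0},{"tx":0,"ty":0.004,"tz":0.002,"ax":0,"ay":0,"az":0,"claw":0},{"tx":0,"ty":0.003,"tz":0.002,"ax":0,"ay":0,"az":0,"claw":0},{"tx":0,"ty":0.003,"tz":0.002,"ax":0,"ay":0,"az":0,"claw":0},{"tx":0,"ty":0,"tz":0.002,"ax":0,"ay":0,"az":0,"claw":0},{"tx":0,"ty":0,"tz":0,"ax":0,"ay":0,"az":0,"claw":0},{"tx":0,"ty":0,"tz":0,"ax":0,"ay":0,"az":0,"claw":0}]'
```

```text
t: 19.05
eef_pos: [0.4784, -0.4152, 0.0553]
tcp_rot: [[0.983, 0.184, 0.0], [0.184, -0.983, -0.001], [-0.0, 0.001, -1.0]]
force: [0.5, 0.6, -0.8]
grip_width: -0.0002
grasp_force: 0.0
```

```bash
python3 -m handwheel '[{"tx":0,"ty":0,"tz":0.002,"ax":0,"ay":0,"az":0,"claw":0},{"tx":0,"ty":0,"tz":0.001,"ax":0,"ay":0,"az":0,"claw":0},{"tx":0,"ty":0,"tz":0,"ax":0,"ay":0,"az":0,"claw":0},{"tx":0,"ty":0,"tz":0,"ax":0,"ay":0,"az":0,"claw":0}]'
```

```text
t: 19.38
eef_pos: [0.4785, -0.4153, 0.053]
tcp_rot: [[0.983, 0.184, 0.001], [0.184, -0.983, -0.0], [0.001, 0.0, -1.0]]
force: [0.4, -0.7, 5.0]
grip_width: 0.0
grasp_force: 2.7
```

```bash
python3 -m handwheel '[{"tx":0,"ty":0,"tz":0.001,"ax":0,"ay":0,"az":0,"claw":0},{"tx":0,"ty":0,"tz":0.001,"ax":0,"ay":0,"az":0,"claw":0},{"tx":0,"ty":0,"tz":0.001,"ax":0,"ay":0,"az":0,"claw":0},{"tx":0,"ty":0,"tz":0,"ax":0,"ay":0,"az":0,"claw":0},{"tx":0,"ty":0,"tz":0,"ax":0,"ay":0,"az":0,"claw":0}]'
```

```text
t: 19.8
eef_pos: [0.4786, -0.4155, 0.0527]
tcp_rot: [[0.983, 0.183, 0.002], [0.183, -0.983, 0.001], [0.002, -0.001, -1.0]]
force: [-4.3, 5.9, 22.5]
grip_width: -0.0002
grasp_force: 11.2
```

The top is rigid at z = 0.0527 with 22 N on it, so the cover is shut. Retreating and checking.

```bash
python3 -m handwheel '[{"tx":0,"ty":0,"tz":-0.01,"ax":0,"ay":0,"az":0,"claw":0},{"tx":0,"ty":0,"tz":-0.03,"ax":0,"ay":0,"az":0,"claw":0},{"tx":0,"ty":0,"tz":-0.035,"ax":0,"ay":0,"az":0,"claw":0},{"tx":0,"ty":0,"tz":-0.035,"ax":0,"ay":0,"az":0,"claw":0},{"tx":0,"ty":0,"tz":-0.035,"ax":0,"ay":0,"az":0,"claw":0},{"tx":0,"ty":0,"tz":-0.03,"ax":0,"ay":0,"az":0,"claw":0},{"tx":0,"ty":0,"tz":0,"ax":0,"ay":0,"az":0,"claw":0},{"tx":0,"ty":0,"tz":0,"ax":0,"ay":0,"az":0,"claw":0},{"tx":0,"ty":0,"tz":0,"ax":0,"ay":0,"az":0,"claw":0}]'
python3 - <<'E'
from h import *; from rig import r
c=r.camera("scene")
cv2.imwrite("pics/shut.png",cv2.resize(c["image"][120:340,160:450,::-1],None,fx=2.7,fy=2.7,interpolation=cv2.INTER_CUBIC))
E
```

```text
t: 20.55
eef_pos: [0.4782, -0.4143, 0.2234]
tcp_rot: [[0.983, 0.184, -0.001], [0.184, -0.983, 0.001], [-0.0, -0.001, -1.0]]
force: [0.2, -0.1, -0.3]
grip_width: -0.0001
grasp_force: 0.0
```

View pics/shut.png

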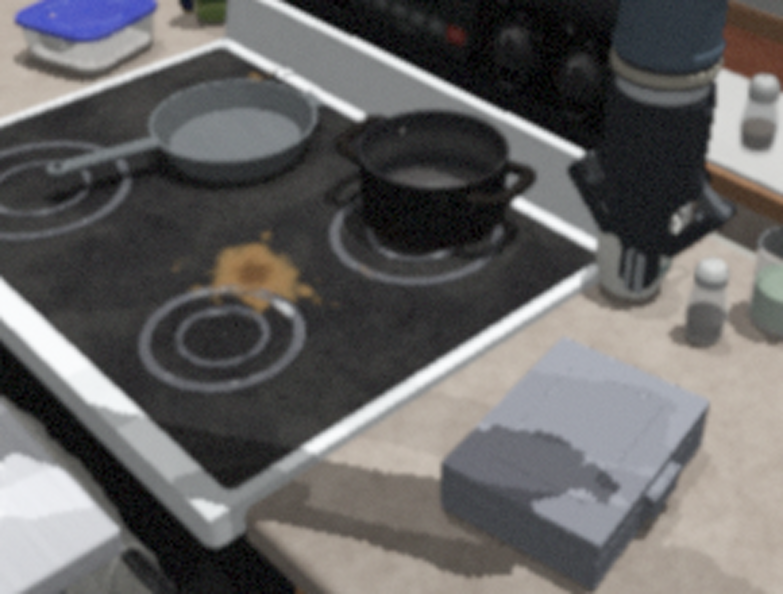

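The final view shows the case flat and shut, with the clasp at (663,483). The skillet, saucepan, mug and shaker are unmoved and the robot is clear.

```bash
python3 -c "
from rig import r
print(r.hand_in())"
```

```text
the job is handed in; nothing more can be done
None
```

I handed the job in at about 20.6 s: thermometer aimed at the pan middle from about 12 cm for over 2 s, then set feet down in the case and the cover pressed shut, bystanders unmoved; the one concern is a brief wrist reading of about 55 N when the gripper rode on the cover's edge, which I took to be a finger knuckle but which would break the 40 N limit if it was the gripper's body.

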